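Roll the long sample tube onto the reading slit and scan it

TASK

Two sample tubes lie on the flat code reader, one on each side of the dark reading slit. With your fingertips, roll the longer tube along the reader until it rests centred over the slit and lined up with it, then let go and press the button on the white box fully down to scan it, and let the button come back up. Do not pick the tube up or drag it, do not press the button before the tube is in place, and leave the short tube, the tub and the jar where they are.

Things in the scene. Friction and masses are not known exactly. Their poses are not given: they have to be found in the camera images.
- long_tube: the longer tube, to be rolled: white plastic, grey cap, a plain cylinder 30 mm in diameter, 120 mm long, about 75 g. It lies on the reader, roughly parallel to the slit, 80 to 95 mm to one side of it. Origin on its axis, half-way along, 15 mm above the bed; x runs along the tube (cap at +x), y and z turn with it as it rolls.
- long_tube_mid (a point): the centre of the longer tube: on its axis, half-way along (same point as the origin of long_tube). The bed gives some rolling resistance: let go at 50 mm/s, the tube stops within about 3 mm.
- slit (a point): the middle of the reading slit on top of the code reader, at the height of the bed (24 mm above the table). The slit is a flush dark line 8 mm wide and 184 mm long; it runs along this point's x axis, y is across it, z up. The reader is fixed: a flat grey slab 200 mm along the slit, 280 mm across it, 24 mm high, with a level top.
- short_tube_mid (a point): the centre of the shorter tube, to be left alone: the same make, 30 mm in diameter, 60 mm long, lying on the bed on the other side of the slit, 80 to 95 mm from it. The point lies on its axis, half-way along.
- scan_top (a point): centre of the top face of the round grey push button, 30 mm in diameter, on top of a fixed white box (90 x 80 x 35 mm high) that stands to the left or right of the reader; the button goes straight down.
- scan (a joint): how far the button is pressed: 0 up, 0.006 m fully down; a spring brings it back; fully down takes about 4 N.
- tub: open clear plastic tub, 120 x 90 x 55 mm high, loose on the table on the side of the reader away from the button box; leave alone. Origin at the centre of its underside.
- jar: amber jar with a white cap, 48 mm in diameter, 75 mm high, standing beyond the reader; leave alone. Origin at the centre of its underside.

How it is judged:
On the way, in this order (a step that is already met when the one before it is completed fails the run):
1. the long tube has rolled at least about a quarter turn about its own axis, lying on the reader (angle between long_tube's own z axis and vertical above 1.2 rad and z of long_tube_mid in the frame of slit between -0.02 and 0.02 m), for 0.02 s.
2. the long tube rests by itself over the slit, lined up with it (y of long_tube_mid in the frame of slit between -0.007 and 0.007 m and x of long_tube_mid in the frame of slit between -0.03 and 0.03 m and z of long_tube_mid in the frame of slit between -0.02 and 0.02 m and angle between the x axis of long_tube and the x axis of slit, either way round below 0.14 rad and linear speed of long_tube below 0.008 m/s and contact force between the fingers and long_tube below 0.1 N), for 0.3 s.
3. the button is pressed fully down (value of joint scan above 0.0048 m), for 0.04 s.
At the end, for the whole second after the job is handed in: The long tube rests untouched on the bed, its axis within 7 mm of the slit's centre line, its middle within 30 mm of the slit's middle lengthwise, within 0.14 rad of the slit's direction; the button is up; the short tube is within 15 mm, tub and jar within 20 mm of where they started (all of step 2 and value of joint scan below 0.0015 m and distance of short_tube_mid from where it was at the start of the episode below 0.015 m and distance of each of tub, jar from where it was at the start of the episode below 0.02 m).
It fails at once if the long tube is lifted or thrown off the reader's bed (its axis more than 25 mm above the bed, or below the bed) (z of long_tube_mid in the frame of slit above 0.025 m or z of long_tube_mid in the frame of slit below 0 m).
It fails at once if the button is pressed while the long tube is not in place (value of joint scan above 0.003 m and not (y of long_tube_mid in the frame of slit between -0.007 and 0.007 m and x of long_tube_mid in the frame of slit between -0.03 and 0.03 m and z of long_tube_mid in the frame of slit between -0.02 and 0.02 m and angle between the x axis of long_tube and the x axis of slit, either way round below 0.14 rad)).
It fails at once if the short tube is moved more than 15 mm (distance of short_tube_mid from where it was at the start of the episode above 0.015 m).
It fails at once if the tub or the jar is moved more than 20 mm (distance of any of tub, jar from where it was at the start of the episode above 0.02 m).
It also fails if it takes over 59 s, if anything falls off the work surface, if the arm or the gripper's body presses on something with over 40 N, if the wrist force passes 120 N, or if a joint passes its speed limit or range.

ROBOT

A 7-joint arm with a two-finger parallel gripper is mounted at the origin on the work surface. World frame = base frame: x ahead of the robot, y to its left, z up, the work surface at z = 0. Lengths are in m, angles in rad, forces in N, time in s.
With the tool pointing down it reaches from about 0.4 to 0.925 m from the base axis. Payload 5.6 kg.
Tool frame: the origin (TCP) lies midway between the tips of the shut fingers; the grasp point (between the pads) lies 19 mm behind it; z points along the fingers, y is the direction in which the jaws open and shut (so a half turn about z gives the same grasp; the last joint's range is limited). The gripper opens to 85 mm and grips with 20 to 120 N. Pads are 22 mm wide; open, the fingers measure 114 mm over their backs; the gripper's body (76 mm by 85 mm) begins 54 mm behind the grasp point. The pads swing forward as they close: fully open they stand 13 mm farther back than shut.
Start: joints at [-0.043, 0.468, -0.012, 1.603, 0.006, 1.071, -0.056], TCP at [0.65, -0, 0.231] pointing down, gripper open.
Joint ranges: [-2.53, 2.53], [-0.31, 2.02], [-1.57, 1.55], [0.28, 2.44], [-1.29, 4.43], [0.15, 1.84], [-2.92, 2.92]. Speed limits (rad/s): [2.57, 2.57, 3.14, 3.14, 3.14, 3.14, 3.14].

INTERFACE

Orientations are given as a rotation vector (axis times angle).
In Python, from plant import robot gives the robot as it stands.
- The arm moves only by the tool play_rows, never from a script. Its arguments are lists of equal length, an entry for each row: "hand": the opening, from 0 (shut) to 1 (fully open); "slide": the shift along the world's x, y, z in units of 0.25 m (1.0 is 0.25 m), a list of three; "roll": the turn about the world's z in units of 60 degrees (1.0 is 60 degrees). In form: {"hand": [hand, ...], "slide": [[dx, dy, dz], ...], "roll": [roll, ...]}. A call has 1 to 20 rows; each row shifts and turns the commanded pose from where the row before left it; what a row does not reach is not made up. A row lasts 1/10 s, in which the tool goes at most 50 mm and 8.59 degrees, less where a joint would pass 70% of its speed; a pose out of reach is approached as far as the arm can. A call with a number of a shift or a turn outside -1 to 1 is refused whole. A call with a gripper value outside its range is refused whole. The fingers move at their own pace and stop on an object; "newtons" is the grip in N (left out, the last holds). Time passes only in rows, so rows that do not move let the fingers close. It gives the time, the measured TCP pose, the force and the opening at its end, in the units of the state.
- robot.sense(): the state, without advancing time (a new reading comes with each control period).
- robot.get_image(name): name is "scene" or "side" or "wrist"; returns the picture (480x640x3 uint8, red, green, blue); there is no depth.
- robot.get_calibration(name): a dict with "camera_matrix" (3x3 intrinsics, pixels), "k1" (the pictures are not rectified: a ray, as slopes to the right and down, at radius r is drawn at 1 + k1 r^2 times it, then the intrinsics apply), "extrinsics" (4x4, takes a point from world to camera coordinates); the wrist camera has in their place "T_tool_cam" (4x4, takes a point from camera to tool coordinates, whose origin is the TCP and whose axes are the flange's). Camera axes: x right, y down, z forward; pixel columns grow to the right and rows downward; lengths in m; the calibration is good to about 2 mm. A picture is of the moment at which its call begins: read the wrist's pose just before it. get_calibration takes no time and is no camera call.
- robot.job_done(): hands the job in, once; it reports no verdict.
The state is a dict: "clock": time; "joint_positions": joint angles; "joint_vel": joint speeds; "effort": joint torques, N m; "position": TCP position; "eef_rot": TCP orientation; "force": force on the tool from outside, world axes, zero at the start; "wrist_torque": the same for the moment, N m; "width": opening from 0.0 (shut) to 1.0 (fully open).
Only numpy, scipy, OpenCV 4.12 (cv2) and the standard library are available. Lean on these libraries where they do the work, as an engineer would, in place of code of your own. Each camera call takes 0.05 s, during which the arm holds its last target.

## Working session

There is one attempt and no reset: what is moved stays moved. The work goes in short steps, Python scripts to look and compute and a tool call to move; the robot and the scene stay as the last step left them, time stands still between calls to the robot, and variables do not carry over. Pictures are saved under pics/ and viewed, and the job is handed in when it is done.

Besides the shell and the picture viewer there is one more tool, called in YAML: its name, and indented under it one key for each argument. play_rows: Moves the arm, as the interface text tells. Its arguments: {"type":"object","properties":{"hand":{"type":"array"},"slide":{"type":"array"},"roll":{"type":"array"},"newtons":{"type":"number"}},"required":["hand","slide","roll"]}

```bash
ls; mkdir -p pics; python3 - <<'E'
from plant import robot
import cv2,numpy as np
print(robot.sense())
for n in ["scene","side","wrist"]:
    c=robot.get_calibration(n); print(n,{k:np.round(np.array(v),4).tolist() for k,v in c.items()})
    cv2.imwrite(f"pics/{n}0.png",robot.get_image(n)[:,:,::-1])
E
```

```text
pics
{'clock': 0.0, 'joint_positions': array([-0.04298068,  0.4684124 , -0.01162615,  1.60362714,  0.00596105,
        1.07142072, -0.05630537]), 'joint_vel': array([-9.76672689e-05, -4.61241085e-04, -7.54381832e-04,  8.63552175e-05,
       -2.68908047e-03,  3.52184673e-03, -3.27032032e-04]), 'effort': array([-1.81076980e-04, -5.32374322e+01,  2.12178100e-02, -2.51299274e+01,
        1.13576866e-02,  7.69772858e-03, -1.10212341e-06]), 'position': array([ 6.49430203e-01, -5.67198040e-05,  2.30314030e-01]), 'eef_rot': array([-2.22066253e+00, -2.22047046e+00,  2.12428798e-03]), 'force': array([-0.43231933, -0.55903471,  0.25952365]), 'wrist_torque': array([-0.02137333,  0.01051548,  0.03970394]), 'width': 0.9960667004009536}
scene {'camera_matrix': [[559.6114, 0.0, 325.1971], [0.0, 559.6114, 244.2731], [0.0, 0.0, 1.0]], 'k1': 0.046, 'extrinsics': [[-0.3026, 0.9531, 0.0106, 0.1788], [0.7723, 0.2517, -0.5833, -0.4531], [-0.5586, -0.1683, -0.8122, 1.4282], [0.0, 0.0, 0.0, 1.0]]}
side {'camera_matrix': [[594.9162, 0.0, 311.9786], [0.0, 594.9162, 241.0945], [0.0, 0.0, 1.0]], 'k1': 0.0439, 'extrinsics': [[0.9729, -0.2311, -0.0108, -0.6002], [-0.186, -0.7537, -0.6303, 0.1496], [0.1376, 0.6152, -0.7763, 1.1029], [0.0, 0.0, 0.0, 1.0]]}
wrist {'camera_matrix': [[345.5715, 0.0, 320.8804], [0.0, 345.5715, 244.5605], [0.0, 0.0, 1.0]], 'k1': -0.0417, 'T_tool_cam': [[0.0001, -0.9464, -0.3229, 0.0828], [1.0, 0.0002, -0.0002, -0.0007], [0.0003, -0.3229, 0.9464, -0.1418], [0.0, 0.0, 0.0, 1.0]]}
```

View pics/scene0.png

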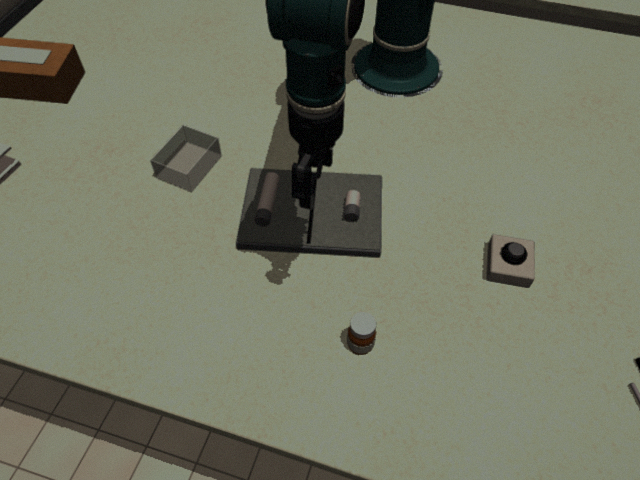

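View pics/side0.png

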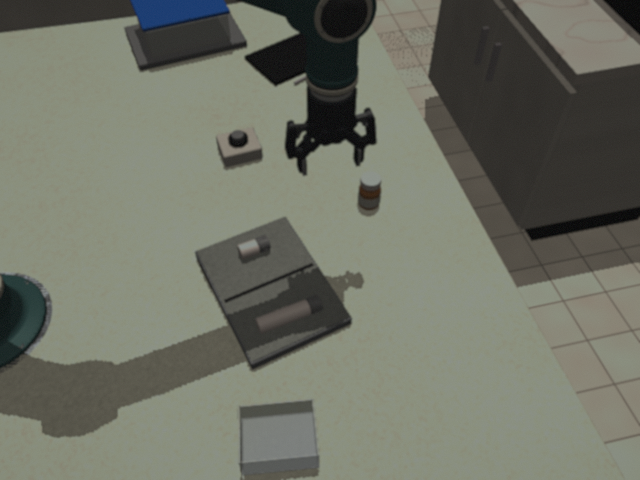

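View pics/wrist0.png

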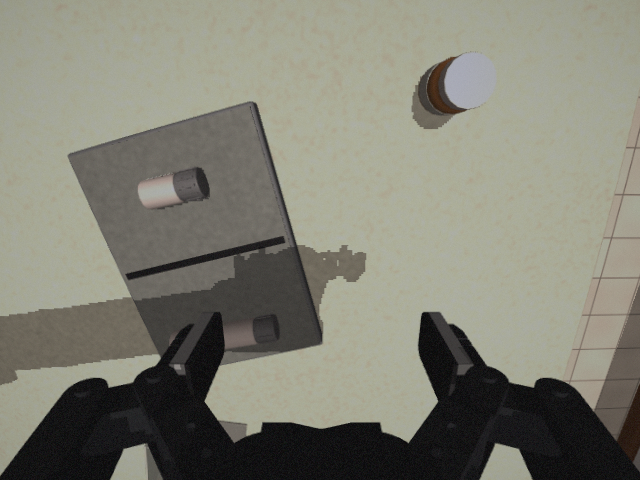

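```bash
cat > h.py <<'E'
import numpy as np,cv2
from scipy.spatial.transform import Rotation as R
from plant import robot
def T_wc(name,state=None):
    c=robot.get_calibration(name)
    if name!="wrist": return c,np.linalg.inv(np.array(c["extrinsics"]))
    T=np.eye(4);T[:3,:3]=R.from_rotvec(state["eef_rot"]).as_matrix();T[:3,3]=state["position"]
    return c,T@np.array(c["T_tool_cam"])
def px(name,uv,z,state=None):
    c,T=T_wc(name,state);K=np.array(c["camera_matrix"]);k=c["k1"]
    uv=np.atleast_2d(np.array(uv,float));d=(uv-K[:2,2])/K[0,0];s=d.copy()
    for _ in range(20): s=d/(1+k*(s**2).sum(1,keepdims=True))
    r=np.c_[s,np.ones(len(s))]@T[:3,:3].T;o=T[:3,3]
    return o+r*((z-o[2])/r[:,2:])
def proj(name,P,state=None):
    c,T=T_wc(name,state);K=np.array(c["camera_matrix"]);W=np.linalg.inv(T)
    P=np.atleast_2d(P)@W[:3,:3].T+W[:3,3];s=P[:,:2]/P[:,2:];s=s*(1+c["k1"]*(s**2).sum(1,keepdims=True))
    return s*K[0,0]+K[:2,2]
def crop(src,dst,x,y,w,h,f):
    im=cv2.imread(src)[y:y+h,x:x+w]; im=np.clip(im.astype(float)*1.6,0,255).astype(np.uint8)
    cv2.imwrite(dst,cv2.resize(im,None,fx=f,fy=f,interpolation=cv2.INTER_CUBIC))
E
python3 - <<'E'
from h import *
crop("pics/side0.png","pics/side0c.png",190,100,200,150,4) 
crop("pics/side0.png","pics/side0d.png",190,210,180,150,4) 
crop("pics/scene0.png","pics/scene0c.png",225,155,180,120,4)
s=robot.sense()
print(px("wrist",[(70,155),(253,103),(322,344),(127,276),(285,239)],.024,s))
print(px("side",[(197,256),(287,219),(350,320),(252,363),(226,299),(312,265)],.024))
print(px("scene",[(249,170),(381,176),(381,251),(237,248)],.024))
E
```

```text
[[ 0.39657838  0.05874063  0.024     ]
 [ 0.58447998  0.1047598   0.024     ]
 [ 0.64975958 -0.16067201  0.024     ]
 [ 0.43199327 -0.07331743  0.024     ]
 [ 0.61039601 -0.02989548  0.024     ]]
[[ 0.39617108  0.04195476  0.024     ]
 [ 0.58670233  0.09381961  0.024     ]
 [ 0.64712984 -0.16929685  0.024     ]
 [ 0.46169647 -0.21159858  0.024     ]
 [ 0.43695809 -0.07138832  0.024     ]
 [ 0.60933591 -0.03318935  0.024     ]]
[[ 0.46970146 -0.20726536  0.024     ]
 [ 0.39926603  0.06168337  0.024     ]
 [ 0.58576208  0.10924552  0.024     ]
 [ 0.66379807 -0.15285479  0.024     ]]
```

View pics/side0d.png

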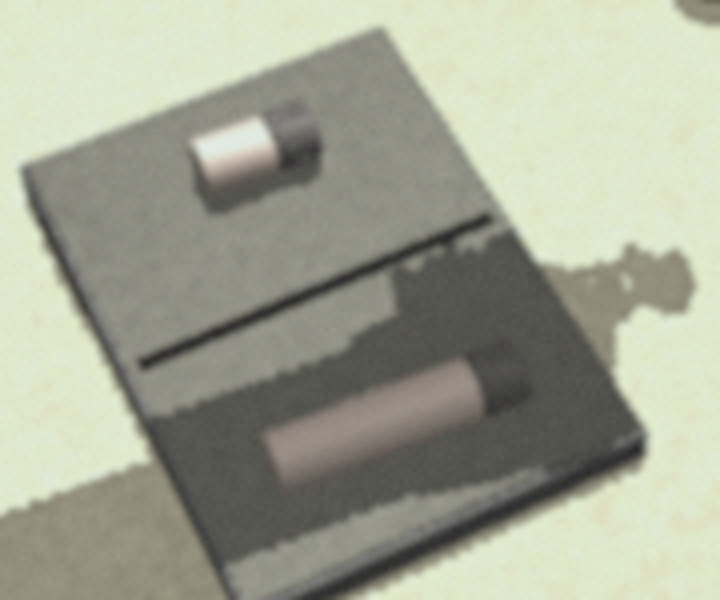

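View pics/scene0c.png

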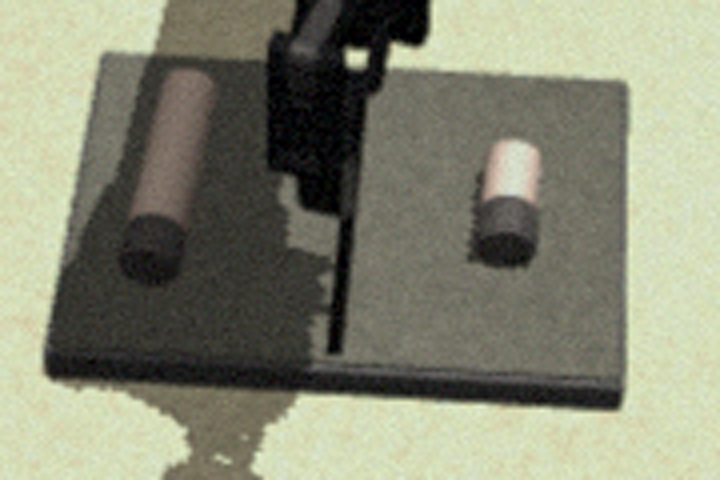

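The wrist, side and scene pictures agree on the reader within about 5–10 mm: slit centre near (0.522, -0.052), direction about 13.7° from world x, long tube on the -y side. I'll move back behind the tube, turn parallel to the slit and look again.

play_rows:
  hand: [1, 1, 1, 1, 1, 1]
  slide:
    - [-0.076, -0.146, 0]
    - [-0.076, -0.146, 0]
    - [-0.076, -0.146, 0]
    - [-0.076, -0.146, 0]
    - [-0.076, -0.146, 0]
    - [0, 0, 0]
  roll: [0.114, 0.114, 0, 0, 0, 0]

```text
clock: 0.75
position: [0.5515, -0.1897, 0.2312]
eef_rot: [1.953, 2.46, -0.006]
force: [0.3, -0.4, -0.2]
width: 1.0
```

```bash
python3 - <<'E'
from h import *
s=robot.sense();cv2.imwrite("pics/w1.png",robot.get_image("wrist")[:,:,::-1])
np.save("s1.npy",s,allow_pickle=True);print(s["clock"],s["position"],s["eef_rot"])
crop("pics/w1.png","pics/w1c.png",0,0,640,480,1)
cv2.imwrite("pics/side1.png",robot.get_image("side")[:,:,::-1])
crop("pics/side1.png","pics/side1c.png",190,110,200,150,4)
E
```

```text
0.75 [ 0.55153693 -0.18972099  0.23118584] [ 1.95339729  2.45990227 -0.00612716]
```

View pics/w1c.png

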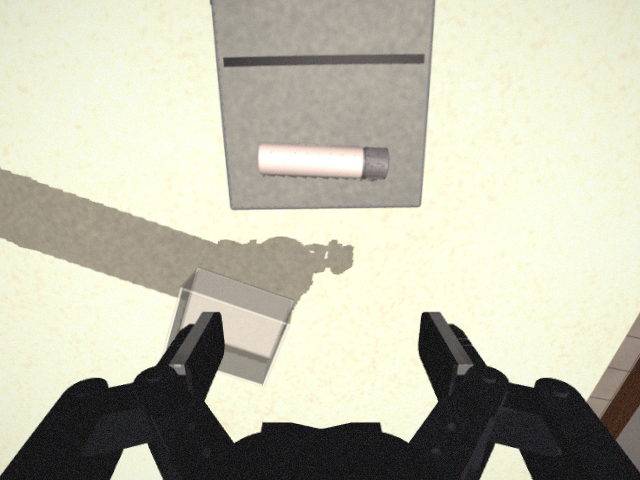

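View pics/side1c.png

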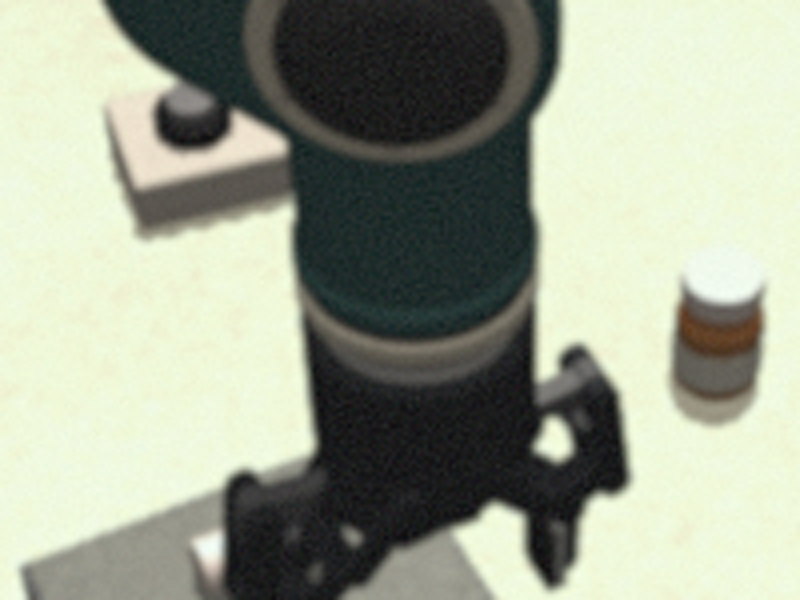

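The wrist picture shows the long tube clear at pixels (259,160)–(388,163), cap on the right. The slit runs (224,62)–(424,59), the tub is lower left, and the shadow is off the reader now.

```bash
python3 - <<'E'
from h import *
s=np.load("s1.npy",allow_pickle=True).item()
im=cv2.imread("pics/w1.png");g=im.astype(float).mean(2)
# slit centreline by columns
pts=[]
for x in range(228,422,6):
    col=255-g[48:74,x]; w=np.clip(col-np.median(col)-25,0,None); 
    if w.sum()>0: pts.append((x,48+(w*np.arange(26)).sum()/w.sum()))
P=px("wrist",pts,.024,s); 
d=np.polyfit(P[:,0],P[:,1],1);print("slit slope deg",np.degrees(np.arctan(d[0])))
E=px("wrist",[(224,62),(424,59)],.024,s);c=E.mean(0);c[1]=np.polyval(d,c[0]);print("slit c",c,"len",np.linalg.norm(E[0]-E[1]))
t=px("wrist",[(259.,159),(388,163.5)],.039,s);print("tube",t,t.mean(0),np.linalg.norm(t[0]-t[1]),np.degrees(np.arctan2(*(t[1]-t[0])[1::-1])))
a=np.arctan(d[0]);u=np.array([np.cos(a),np.sin(a)]);v=np.array([-u[1],u[0]])
r=(t.mean(0)-c)[:2];print("tube in slit frame",r@u,r@v)
r=(s["position"]-c)[:2];print("tcp in slit frame",r@u,r@v)
M=R.from_rotvec(s["eef_rot"]).as_matrix();print("jaw deg",np.degrees(np.arctan2(M[1,1],M[0,1])),"tool z",M[:,2])
print("wrist reader corners",px("wrist",[(231,208),(422,206)],.024,s))
print("side slit",px("side",[(225.5,301.2),(312.5,264.2)],.024).mean(0),"side btn",px("side",[(238,136)],.05), "scene btn",px("scene",[(515,248)],.05))
print("tub",px("wrist",[(199,268),(297,297)],.055,s)," jar",px("scene",[(363,325)],.075),"short",px("side",[(253.5,247.5)],.039))
E
```

```text
slit slope deg 13.968082900025522
slit c [ 0.52068716 -0.05145959  0.024     ] len 0.1828500768552568
tube [[ 0.48093843 -0.15071288  0.039     ]
 [ 0.60081211 -0.12704874  0.039     ]] [ 0.54087527 -0.13888081  0.039     ] 0.1221871168991731 11.167118768486368
tube in slit frame -0.0015107001452085642 -0.08970924126457863
tcp in slit frame -0.003436174401460993 -0.14161962017828558
jaw deg 13.09391827499901 tool z [-0.00209115 -0.00332104 -0.9999923 ]
wrist reader corners [[ 0.45884401 -0.2079544   0.024     ]
 [ 0.65038862 -0.16103894  0.024     ]]
side slit [ 0.52304905 -0.05376145  0.024     ] side btn [[0.52682734 0.34161973 0.05      ]] scene btn [[0.52098215 0.34486983 0.05      ]]
tub [[ 0.44273573 -0.26734352  0.055     ]
 [ 0.54509941 -0.2764088   0.055     ]]  jar [[0.77415797 0.12204108 0.075     ]] short [[0.50625281 0.0243655  0.039     ]]
```

play_rows:
  hand: [1, 1, 1, 1, 1, 1, 1, 1, 1, 1]
  slide:
    - [-0.003, 0.045, -0.1]
    - [0, 0, -0.14]
    - [0, 0, -0.14]
    - [0, 0, -0.14]
    - [0, 0, -0.12]
    - [0, 0, -0.08]
    - [0, 0, -0.06]
    - [0, 0, -0.04]
    - [0, 0, -0.03]
    - [0, 0, 0]
  roll: [0.015, 0, 0, 0, 0, 0, 0, 0, 0, 0]

```text
clock: 1.85
position: [0.5542, -0.1709, 0.0183]
eef_rot: [-1.921, -2.485, 0.0]
force: [0.5, -0.9, 0.1]
width: 1.003
```

```bash
cat >> h.py <<'E'
C=np.array([0.5207,-0.0515]);A=np.radians(13.97);U=np.array([np.cos(A),np.sin(A)]);V=np.array([-U[1],U[0]])
def sf(p): r=np.asarray(p)[...,:2]-C; return np.round(np.c_[r@U,r@V]*1000,1)
def look(n,tag):
    s=robot.sense();cv2.imwrite(f"pics/{n}{tag}.png",robot.get_image(n)[:,:,::-1]);return s
E
python3 - <<'E'
from h import *
s=look("wrist","2");look("side","2");np.save("s2.npy",s,allow_pickle=True)
M=R.from_rotvec(s["eef_rot"]).as_matrix();print(s["clock"],s["position"],sf(s["position"]),np.degrees(np.arctan2(M[1,1],M[0,1])),s["force"])
crop("pics/wrist2.png","pics/w2c.png",0,0,640,480,1)
crop("pics/side2.png","pics/side2c.png",190,210,180,150,4)
E
```

```text
1.85 [ 0.55423147 -0.17092512  0.01834347] [[   3.7 -124. ]] 14.601630865774098 [ 0.52806179 -0.89021285  0.07794049]
```

View pics/w2c.png

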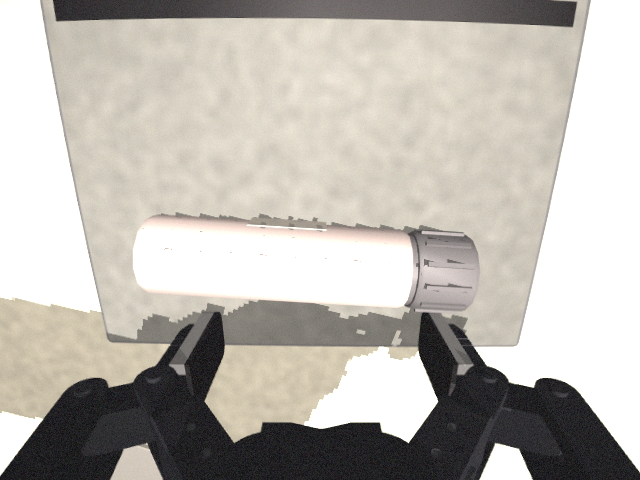

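View pics/side2c.png

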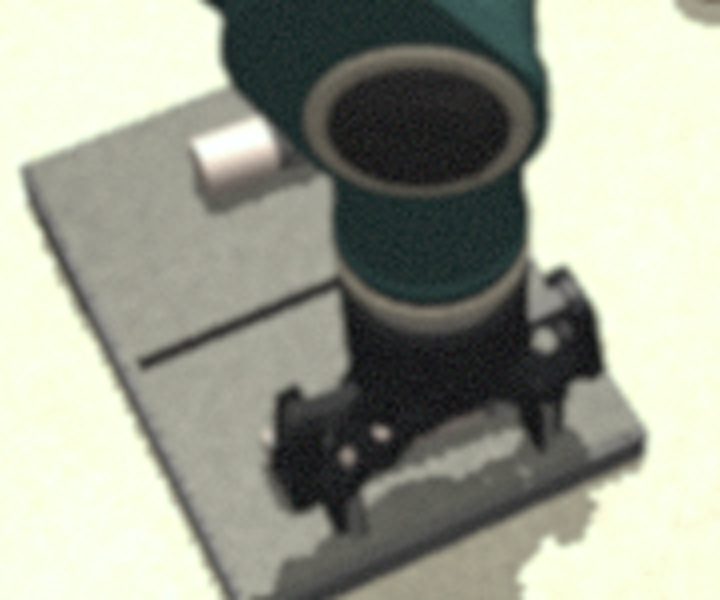

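The open fingers stand just behind the tube (pixels (205,320) and (440,320)), and the tube is undisturbed. I'll push it parallel to the slit.

play_rows:
  hand: [1, 1, 1, 1, 1, 1, 1, 1, 1, 1, 1, 1, 1, 1, 1, 1]
  slide:
    - [-0.004, 0.008, 0]
    - [-0.004, 0.0155, 0]
    - [-0.004, 0.0155, 0]
    - [-0.004, 0.0155, 0]
    - [-0.004, 0.0155, 0]
    - [-0.004, 0.0155, 0]
    - [-0.004, 0.0155, 0]
    - [-0.004, 0.0155, 0]
    - [-0.004, 0.0155, 0]
    - [-0.004, 0.0155, 0]
    - [-0.004, 0.0155, 0]
    - [-0.004, 0.0155, 0]
    - [-0.004, 0.0155, 0]
    - [-0.004, 0.0155, 0]
    - [0, 0, 0]
    - [0, 0, 0]
  roll: [-0.01, 0, 0, 0, 0, 0, 0, 0, 0, 0, 0, 0, 0, 0, 0, 0]

```text
clock: 3.55
position: [0.5403, -0.1188, 0.0188]
eef_rot: [1.934, 2.475, -0.0]
force: [0.2, 0.6, 0.4]
width: 1.003
```

```bash
python3 - <<'E'
from h import *
s=look("wrist","3");np.save("s3.npy",s,allow_pickle=True)
M=R.from_rotvec(s["eef_rot"]).as_matrix();print(s["clock"],s["position"],sf(s["position"]),np.degrees(np.arctan2(M[1,1],M[0,1])),s["force"])
E
```

```text
3.55 [ 0.54027672 -0.11883908  0.01880183] [[  2.7 -70.1]] 13.990672082003025 [0.2092352  0.60476882 0.37665284]
```

View pics/wrist3.png

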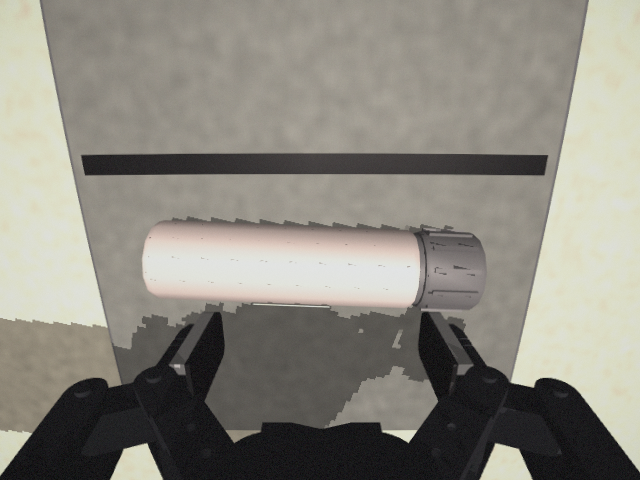

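The tube's moulded line went from its front side (287,228) to its rear (290,305), so it really rolls. Now I'll measure it by fitting its outline.

```bash
cat >> h.py <<'E'
from scipy.optimize import least_squares
def cylpts(u,v,a,L=.12,r=.015):
    t=np.linspace(0,2*np.pi,120);c=C+u*U+v*V;d=np.array([np.cos(A+a),np.sin(A+a)]);n=np.array([-d[1],d[0]])
    return np.array([np.r_[c+e*L/2*d+r*np.cos(x)*n,.039+r*np.sin(x)] for e in(-1,1) for x in t])
def outl(p,s,cols):
    q=proj("wrist",cylpts(*p),s);h=cv2.convexHull(q.astype(np.float32))[:,0];h=np.r_[h,h[:1]];o=[]
    for x in cols:
        ys=[]
        for (x0,y0),(x1,y1) in zip(h[:-1],h[1:]):
            if (x0-x)*(x1-x)<=0 and x0!=x1: ys.append(y0+(x-x0)*(y1-y0)/(x1-x0))
        o+=[min(ys),max(ys)]
    return np.array(o+[h[:,0].min(),h[:,0].max()])
def fit(s,cols,meas,g):
    f=lambda p:outl([p[0],p[1],p[2]],s,cols)-meas
    r=least_squares(f,g,x_scale=[.01,.01,.05],diff_step=1e-4);print("tube u,v mm, deg",r.x[:2]*1000,np.degrees(r.x[2]),"res",np.round(r.fun,1))
def slitpx(s): return proj("wrist",np.array([np.r_[C+e*.092*U,.024] for e in(-1,1)]),s)
E
python3 - <<'E'
from h import *
s=np.load("s3.npy",allow_pickle=True).item()
print("slit predicted px",slitpx(s),"seen (82,165) (547,165)")
print(sf(px("wrist",[(82,165),(547,165)],.024,s)))
g=cv2.imread("pics/wrist3.png").astype(float).mean(2)
for x in (200,300,395): print(x,[int(k) for k in g[210:240:2,x]],[int(k) for k in g[290:316:2,x]])
fit(s,[200,395],np.array([222,300,230,306,143,487]),[0,-.044,0.001])
s=np.load("s2.npy",allow_pickle=True).item()
fit(s,[200,395],np.array([217,295,228,306,134,479]),[0,-.09,-.03])
E
```

```text
slit predicted px [[ 83.45161718 163.87664453]
 [549.27480147 163.99297004]] seen (82,165) (547,165)
[[-92.7  -0.4]
 [ 91.1  -0.4]]
200 [143, 142, 144, 146, 148, 88, 101, 121, 140, 159, 169, 170, 180, 188, 195] [209, 207, 198, 182, 164, 149, 149, 147, 144, 140, 124, 128, 85]
300 [150, 148, 150, 148, 152, 153, 154, 100, 98, 116, 132, 150, 157, 166, 176] [219, 218, 212, 211, 206, 190, 171, 103, 157, 90, 92, 93, 90]
395 [151, 150, 148, 152, 151, 150, 150, 148, 146, 86, 92, 109, 129, 140, 150] [224, 221, 219, 217, 215, 213, 205, 190, 173, 139, 141, 139, 140]
tube u,v mm, deg [  0.06227088 -36.96940614] -2.3069976616651893 res [-0.4  0.9 -0.7  2.  -4.3  4.4]
tube u,v mm, deg [ -2.13121633 -89.57382084] -2.8922766220778726 res [-0.6  1.4  0.1  1.3 -5.   5.2]
```

play_rows:
  hand: [1, 1, 1, 1, 1, 1, 1, 1, 1, 1, 1, 1]
  slide:
    - [-0.003, 0.011, 0]
    - [-0.003, 0.011, 0]
    - [-0.003, 0.011, 0]
    - [-0.003, 0.011, 0]
    - [-0.003, 0.011, 0]
    - [-0.003, 0.011, 0]
    - [-0.003, 0.011, 0]
    - [-0.002, 0.011, 0]
    - [-0.002, 0.011, 0]
    - [-0.002, 0.011, 0]
    - [0, 0, 0]
    - [0, 0, 0]
  roll: [0, 0, 0, 0, 0, 0, 0, 0, 0, 0, 0, 0]

```text
clock: 4.8
position: [0.5335, -0.0914, 0.0188]
eef_rot: [1.934, 2.475, -0.0]
force: [0.1, -0.9, 0.2]
width: 0.998
```

```bash
python3 - <<'E'
from h import *
s=look("wrist","4");np.save("s4.npy",s,allow_pickle=True)
M=R.from_rotvec(s["eef_rot"]).as_matrix();print(s["clock"],s["position"],sf(s["position"]),np.degrees(np.arctan2(M[1,1],M[0,1])),s["force"])
g=cv2.imread("pics/wrist4.png").astype(float).mean(2)
for x in (200,300,395): print(x,[int(k) for k in g[210:240:2,x]],[int(k) for k in g[290:316:2,x]])
E
```

```text
4.8 [ 0.53352087 -0.09137225  0.01879363] [[  2.8 -41.8]] 13.988181475292455 [ 0.10418761 -0.9349646   0.20118389]
200 [145, 144, 144, 144, 144, 139, 137, 60, 39, 27, 108, 127, 140, 158, 168] [215, 215, 211, 208, 201, 194, 189, 165, 139, 142, 142, 127, 85]
300 [152, 146, 148, 144, 143, 144, 145, 54, 50, 38, 34, 57, 106, 123, 139] [221, 219, 218, 216, 213, 209, 206, 200, 195, 168, 110, 85, 86]
395 [144, 143, 140, 140, 139, 139, 140, 60, 44, 45, 44, 28, 31, 91, 109] [221, 221, 221, 219, 219, 217, 215, 210, 206, 202, 189, 160, 141]
```

View pics/wrist4.png

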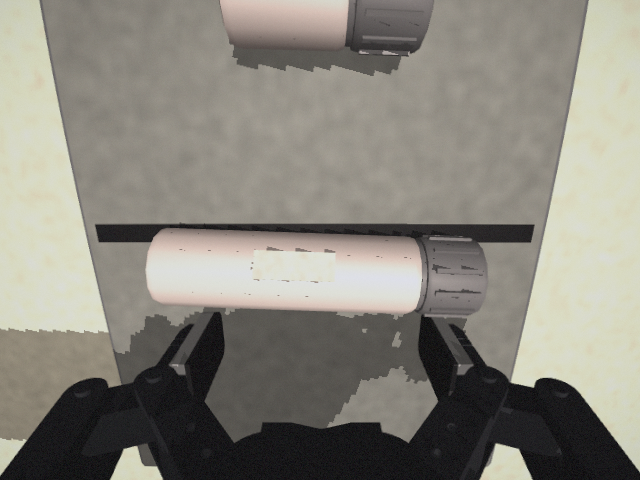

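```bash
python3 - <<'E'
from h import *
s=np.load("s4.npy",allow_pickle=True).item()
print("slit predicted px",slitpx(s),"seen (97,233) (533,233)"); print(sf(px("wrist",[(97,233),(533,233)],.024,s)))
fit(s,[200,395],np.array([229,304.5,235,312,146,488]),[0,-.01,-.03])
E
```

```text
slit predicted px [[ 97.33092181 232.37482635]
 [535.47047149 232.58124453]] seen (97,233) (533,233)
[[-92.2  -0.3]
 [ 91.   -0.2]]
tube u,v mm, deg [  0.79858714 -11.02054738] -2.215196515692492 res [-1.4  2.  -0.   1.3 -4.2  4.2]
```

play_rows:
  hand: [1, 1, 1, 1, 1, 1]
  slide:
    - [-0.003, 0.01, 0]
    - [-0.003, 0.01, 0]
    - [-0.002, 0.01, 0]
    - [-0.002, 0.01, 0]
    - [0, 0, 0]
    - [0, 0, 0]
  roll: [0, 0, 0, 0, 0, 0]

```text
clock: 5.45
position: [0.531, -0.0813, 0.0188]
eef_rot: [1.934, 2.475, -0.0]
force: [0.1, 0.1, 0.4]
width: 1.003
```

```bash
python3 - <<'E'
from h import *
s=look("wrist","5");np.save("s5.npy",s,allow_pickle=True)
print(s["clock"],s["position"],sf(s["position"]),s["force"])
E
```

```text
5.45 [ 0.53100732 -0.0813166   0.01880088] [[  2.8 -31.4]] [0.13097491 0.07775466 0.35303169]
```

View pics/wrist5.png

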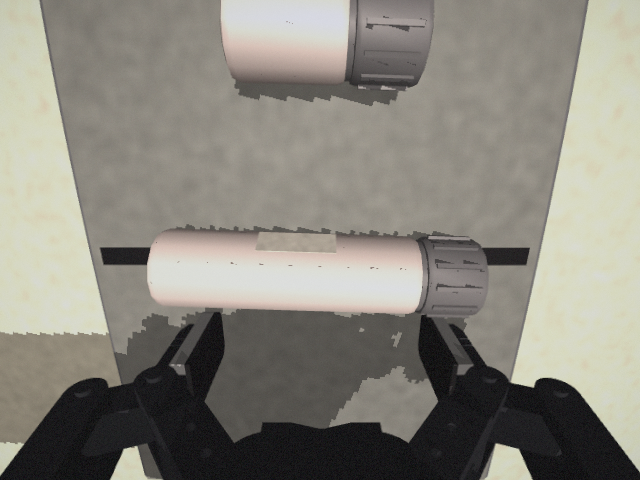

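play_rows:
  hand: [1, 1, 1, 1, 1, 1, 1, 1]
  slide:
    - [0.01, -0.039, 0]
    - [0.01, -0.039, 0]
    - [0.01, -0.04, 0.1]
    - [0.01, -0.04, 0.16]
    - [0.01, -0.04, 0.16]
    - [0, 0, 0.16]
    - [0, 0, 0.12]
    - [0, 0, 0]
  roll: [0, 0, 0, 0, 0, 0, 0, 0]

```text
clock: 6.3
position: [0.5464, -0.133, 0.1987]
eef_rot: [1.932, 2.467, 0.006]
force: [-0.0, 0.3, 0.5]
width: 1.006
```

```bash
python3 - <<'E'
from h import *
s=look("wrist","6");np.save("s6.npy",s,allow_pickle=True)
print(s["clock"],s["position"],sf(s["position"]),s["force"])
crop("pics/wrist6.png","pics/w6c.png",200,130,240,130,3)
print(slitpx(s))
E
```

```text
6.3 [ 0.54642181 -0.13303474  0.19873879] [[  5.3 -85.3]] [-0.03936873  0.34889646  0.45646521]
[[208.17892874 124.31792793]
 [419.45425369 123.8423129 ]]
```

View pics/wrist6.png

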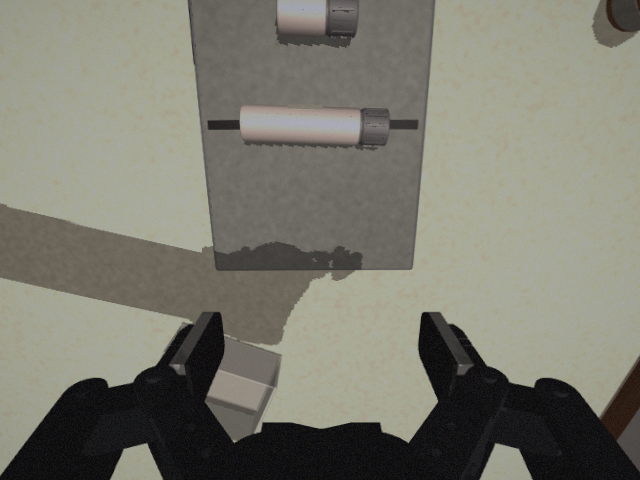

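View pics/w6c.png

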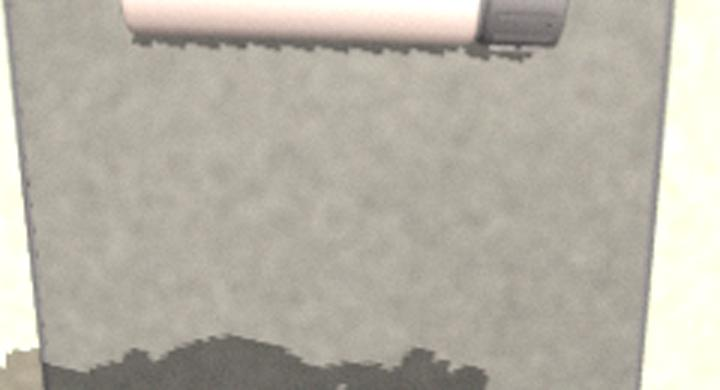

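```bash
python3 - <<'E'
from h import *
s=np.load("s6.npy",allow_pickle=True).item()
g=cv2.imread("pics/wrist6.png").astype(float).mean(2)
for x in (260,300,340): print(x,[int(k) for k in g[98:114,x]],[int(k) for k in g[135:150,x]])
print([int(k) for k in g[115:135,218]],[int(k) for k in g[115:135,405]])
crop("pics/wrist6.png","pics/w6c.png",200,80,240,90,3)
fit(s,[260,340],np.array([106,143,107.5,145,239.5,389.5]),[0,-.001,-.03])
fit(s,[260,340],np.array([106,142,107.5,144,239.5,389.5]),[0,-.001,-.03])
E
```

```text
260 [112, 113, 115, 112, 110, 110, 105, 114, 126, 141, 147, 151, 152, 157, 160, 162] [133, 129, 122, 115, 101, 88, 76, 68, 68, 67, 72, 94, 107, 110, 109]
300 [109, 110, 110, 108, 111, 111, 117, 117, 117, 118, 123, 150, 146, 149, 155, 158] [144, 140, 135, 131, 123, 109, 98, 80, 73, 66, 69, 97, 112, 110, 112]
340 [114, 110, 110, 110, 110, 113, 112, 113, 111, 97, 108, 123, 132, 141, 146, 149] [156, 150, 146, 140, 137, 129, 119, 107, 94, 74, 63, 65, 95, 111, 113]
[107, 106, 106, 108, 104, 60, 41, 36, 38, 39, 39, 38, 41, 35, 56, 107, 110, 107, 106, 106] [108, 110, 111, 109, 92, 56, 56, 54, 53, 53, 52, 52, 54, 55, 87, 109, 112, 112, 110, 111]
tube u,v mm, deg [ 0.83866634 -1.85797718] -1.3511741791769138 res [-0.4  0.6 -0.1  0.3 -1.3  1.4]
tube u,v mm, deg [ 0.81440578 -1.4487088 ] -1.357005439583419 res [-1.   1.  -0.6  0.8 -1.3  1.4]
```

View pics/w6c.png

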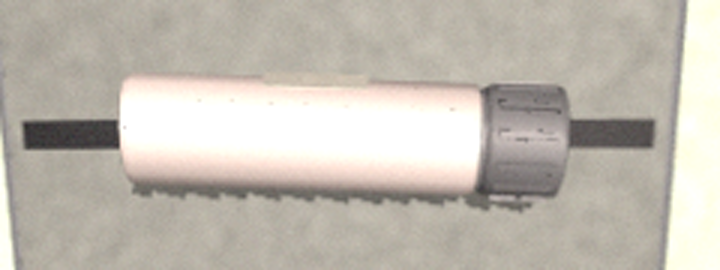

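The tube lies over the slit: v about -1 to -2 mm, u +1 mm, angle off by -1.4°. Next I'll shut the fingers and fly high to look at the button.

play_rows:
  hand: [0, 0, 0, 0, 0, 0, 0, 0, 0, 0, 0, 0]
  slide:
    - [-0.008, 0.1, 0.08]
    - [-0.008, 0.15, 0]
    - [-0.008, 0.15, 0]
    - [-0.008, 0.15, 0]
    - [-0.008, 0.15, 0]
    - [-0.008, 0.15, 0]
    - [-0.008, 0.15, 0]
    - [-0.008, 0.15, 0]
    - [-0.008, 0.15, 0]
    - [-0.008, 0.14, 0]
    - [0, 0, 0]
    - [0, 0, 0]
  roll: [0, 0, 0, 0, 0, 0, 0, 0, 0, 0, 0, 0]

```text
clock: 7.55
position: [0.5228, 0.2289, 0.2121]
eef_rot: [-1.932, -2.476, 0.004]
force: [-0.1, -0.6, 0.3]
width: 0.004
```

```bash
python3 - <<'E'
from h import *
s=look("wrist","7");np.save("s7.npy",s,allow_pickle=True);look("scene","7");look("side","7")
print(s["clock"],s["position"],s["force"],s["width"])
crop("pics/scene7.png","pics/scene7c.png",470,210,90,80,8)
crop("pics/side7.png","pics/side7c.png",200,110,160,200,3)
E
```

```text
7.55 [0.52284573 0.22893747 0.21206887] [-0.07994645 -0.64611936  0.34474022] 0.004005438148145604
```

View pics/wrist7.png

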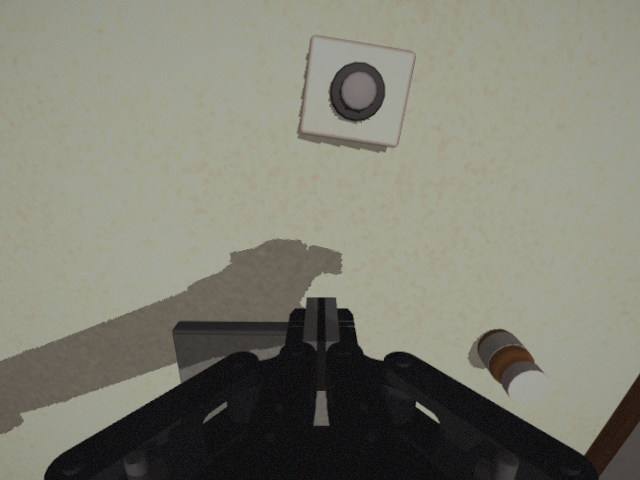

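View pics/side7c.png

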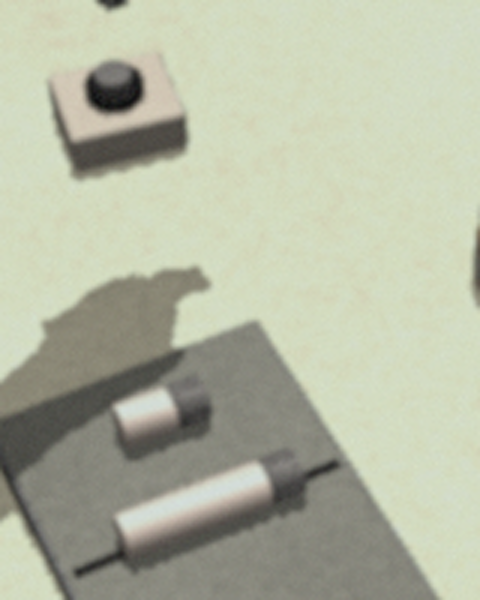

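View pics/scene7c.png

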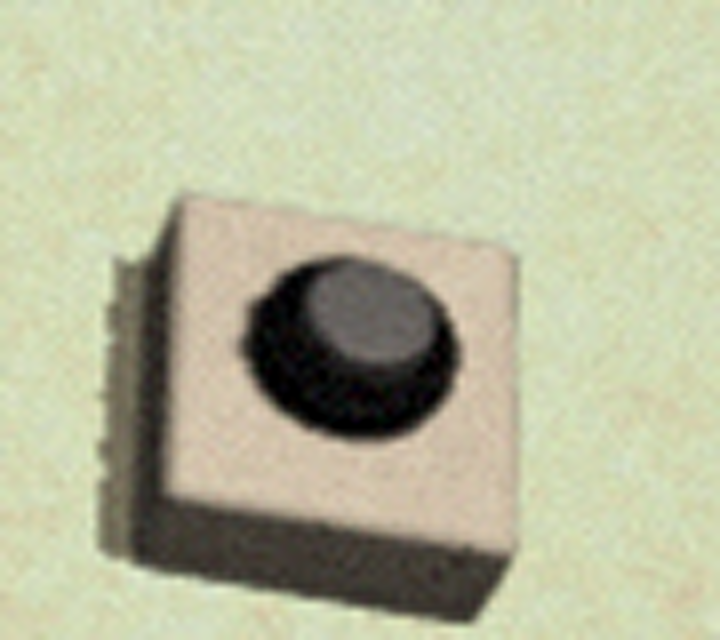

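The wrist picture shows the grey button disc at (358,91). It is at (238,135) in side and (516,249) in scene, and the tube still lies on the slit in side. Next I'll triangulate the button.

```bash
python3 - <<'E'
from h import *
s=np.load("s7.npy",allow_pickle=True).item()
ob=[("wrist",(358,91),s),("side",(238.3,135),None),("scene",(516.4,249),None)]
f=lambda P:np.concatenate([(proj(n,P,st)[0]-p)/proj.__defaults__.__len__() for n,p,st in ob])
r=least_squares(f,[.52,.34,.05]);print(r.x,np.round(r.fun,1))
for z in(.045,.05,.055,.06): print(z,[np.round(px(n,p,z,st)[0,:2],4).tolist() for n,p,st in ob])
c=px("wrist",[(313,37),(414,52),(397,146),(300,131)],.035,s);print(c,c.mean(0),np.linalg.norm(c[0]-c[1]),np.linalg.norm(c[1]-c[2]))
E
```

```text
[0.52415709 0.3441394  0.05128372] [ 0.7 -0.5 -1.7  0.  -1.8 -0.2]
0.045 [[0.5241, 0.3443], [0.5284, 0.3507], [0.5185, 0.3485]]
0.05 [[0.5238, 0.3438], [0.528, 0.3448], [0.5225, 0.3476]]
0.055 [[0.5234, 0.3432], [0.5276, 0.339], [0.5265, 0.3466]]
0.06 [[0.5231, 0.3426], [0.5273, 0.3331], [0.5305, 0.3456]]
[[0.47782208 0.37629426 0.035     ]
 [0.56167115 0.38617354 0.035     ]
 [0.57105086 0.31022034 0.035     ]
 [0.48426798 0.30149911 0.035     ]] [0.52370302 0.34354681 0.035     ] 0.08442906080958187 0.0765301713482825
```

play_rows:
  hand: [0, 0, 0, 0, 0, 0, 0, 0, 0]
  slide:
    - [0.002, 0.153, 0]
    - [0.002, 0.153, 0]
    - [0.001, 0.154, 0]
    - [0, 0, -0.14]
    - [0, 0, -0.14]
    - [0, 0, -0.14]
    - [0, 0, -0.12]
    - [0, 0, -0.048]
    - [0, 0, 0]
  roll: [0, 0, 0, 0, 0, 0, 0, 0, 0]

```text
clock: 8.6
position: [0.5243, 0.3423, 0.065]
eef_rot: [-1.936, -2.473, 0.006]
force: [-1.0, -1.0, 0.7]
width: 0.001
```

```bash
python3 - <<'E'
from h import *
s=look("scene","8");look("side","8")
print(s["clock"],s["position"],s["force"])
print(proj("scene",[s["position"],[.524,.344,.051]]),proj("side",[s["position"],[.524,.344,.051]]))
crop("pics/scene8.png","pics/scene8c.png",470,200,90,80,8)
crop("pics/side8.png","pics/side8c.png",200,80,100,80,7)
E
```

```text
8.6 [0.52426866 0.34227931 0.06503198] [-1.02693398 -0.97942124  0.67247113]
[[515.71362354 244.27237938]
 [514.48556577 248.83813191]] [[236.09162626 130.82679832]
 [236.54733409 135.17813429]]
```

View pics/scene8c.png

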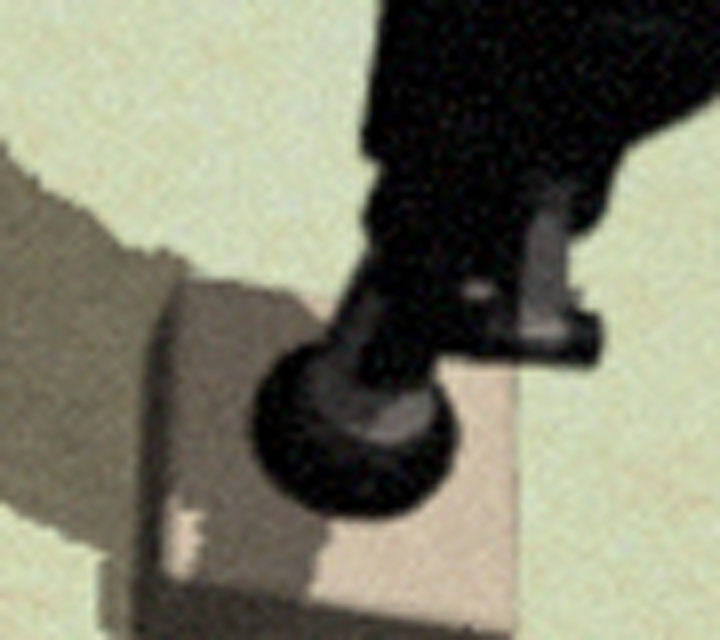

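View pics/side8c.png

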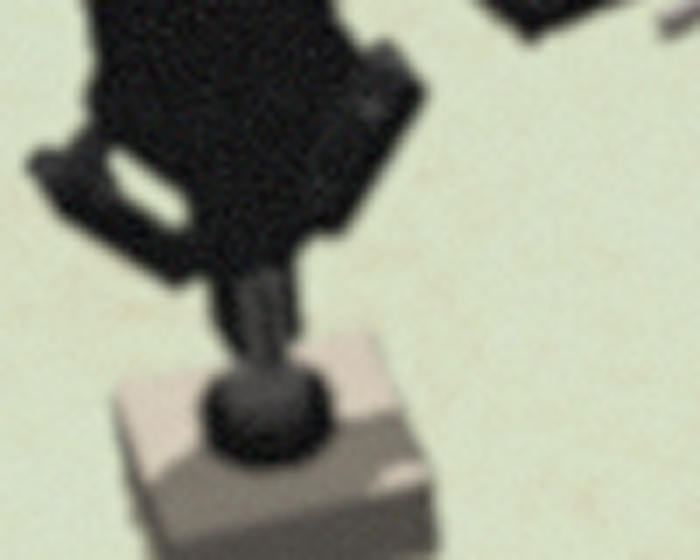

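The shut fingertips stand just above the button centre in both views, so I'll start pressing.

play_rows:
  hand: [0, 0, 0, 0, 0, 0, 0]
  slide:
    - [0, 0.006, -0.02]
    - [0, 0, -0.012]
    - [0, 0, -0.008]
    - [0, 0, -0.008]
    - [0, 0, -0.006]
    - [0, 0, -0.006]
    - [0, 0, 0]
  roll: [0, 0, 0, 0, 0, 0, 0]

```text
clock: 9.4
position: [0.525, 0.3459, 0.052]
eef_rot: [1.934, 2.475, 0.001]
force: [-0.3, 0.1, 3.7]
width: -0.002
```

play_rows:
  hand: [0, 0, 0]
  slide:
    - [0, 0, -0.006]
    - [0, 0, -0.006]
    - [0, 0, 0]
  roll: [0, 0, 0]

```text
clock: 9.7
position: [0.5251, 0.3459, 0.0509]
eef_rot: [1.934, 2.475, 0.001]
force: [-4.1, -2.6, 15.9]
width: -0.003
```

```bash
python3 - <<'E'
from h import *
s=look("scene","9");look("side","9")
print(s["clock"],s["position"],s["force"])
crop("pics/scene9.png","pics/scene9c.png",470,200,90,80,8)
crop("pics/side9.png","pics/side9c.png",200,80,100,80,7)
E
```

```text
9.7 [0.52509905 0.34591291 0.05090571] [-4.0859928  -2.62872342 15.89901661]
```

View pics/scene9c.png

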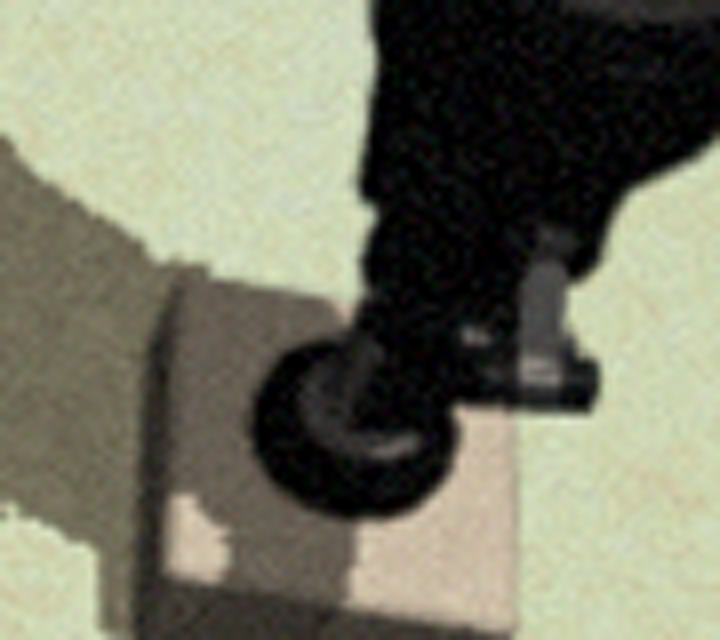

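View pics/side9c.png

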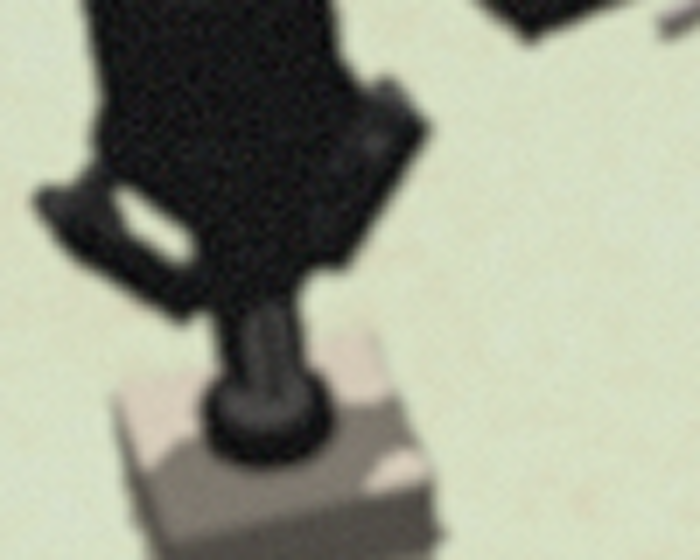

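The button disc has clearly sunk (lower edge row 440 to 455 in the scene crop) and the force jumped from 3.7 to 16 N at a hard stop, so it is fully down. I'll release.

play_rows:
  hand: [0, 0, 0, 0, 0, 0, 0, 0, 0, 0]
  slide:
    - [0, 0, 0]
    - [0, 0, 0.02]
    - [0, 0, 0.04]
    - [0, 0, 0.1]
    - [0, 0, 0.14]
    - [0, 0, 0.14]
    - [0, 0, 0.14]
    - [0, -0.1, 0.05]
    - [0, -0.1, 0]
    - [0, 0, 0]
  roll: [0, 0, 0, 0, 0, 0, 0, 0, 0, 0]

```text
clock: 10.8
position: [0.5256, 0.2912, 0.2068]
eef_rot: [1.94, 2.469, -0.003]
force: [-0.7, 0.1, -1.1]
width: 0.001
```

```bash
python3 - <<'E'
from h import *
s=look("scene","10");look("side","10");look("wrist","10")
print(s["clock"],s["position"],s["force"])
a=cv2.imread("pics/scene10.png")[150:300,220:420];b=cv2.imread("pics/side10.png")[100:340,180:380]
crop("pics/scene10.png","pics/scene10c.png",225,155,180,120,4)
crop("pics/side10.png","pics/side10c.png",190,110,200,260,2)
crop("pics/scene10.png","pics/scene10d.png",470,200,90,80,6)
E
```

```text
10.8 [0.52560318 0.29120324 0.20675728] [-0.72567164  0.09513351 -1.07454229]
```

View pics/scene10d.png

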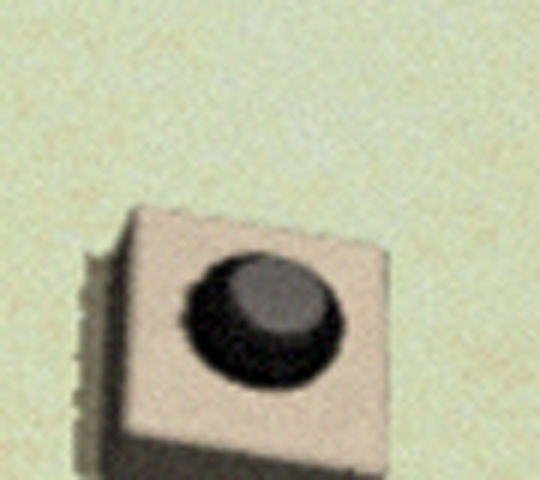

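View pics/scene10c.png

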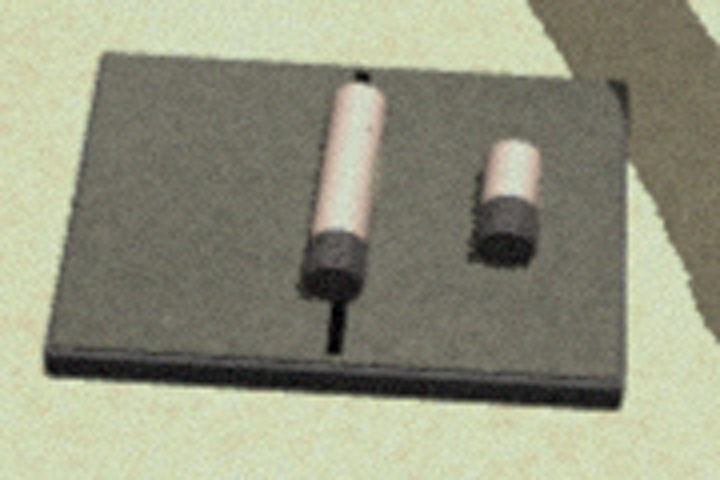

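View pics/side10.png

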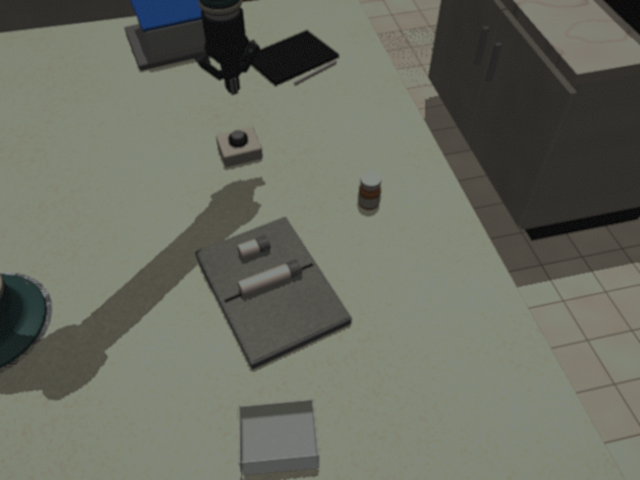

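The button is up again, the long tube lies on the slit, and the short tube, tub and jar are at their starting pixels.

```bash
python3 -c "
from plant import robot
print(robot.job_done())"
```

```text
the job is handed in; nothing more can be done
None
```

I rolled the long tube onto the slit by pushing it with the two open fingertips, backed off, pressed the button fully down and let it come back up. I handed the job in at about 11 s on the robot's clock; it gives no verdict.

- **Rolling:** a moulded mark on the tube moved from its front side to its rear during the push, so it rolled rather than dragged.
- **Tube position:** seen from above after letting go and before the button press, the tube was about 1–2 mm across from the slit's centre line, 1 mm lengthwise, and 1.4° off its direction. After the press it still lay on the slit in the scene and side views; I did not re-measure it.
- **Button press:** the force rose to 3.7 N on the spring, then to 16 N at a hard stop, and the pictures show the button sunk. I had no reading of the button's travel. My camera estimate put its top at 51 mm, but the fingertip height at the stop implies about 57 mm.
- **Final pictures:** the button is up, and the short tube, tub and jar look unmoved.

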